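Feed a brass blank into the bench clamp press and hold it clamped

ROBOT

A 7-joint arm with a two-finger parallel gripper is mounted at the origin on the work surface. World frame = base frame: x ahead of the robot, y to its left, z up, the work surface at z = 0. Lengths are in m, angles in degrees, forces in N, time in s.
With the tool pointing down it reaches from about 0.4 to 0.875 m from the base axis. Payload 6.5 kg.
Tool frame: the origin (TCP) lies on the centre line of the jaws, within the pads' length; the fingertips stand 22 mm ahead of it and the grasp point (between the pads) lies 3 mm ahead of it; z points along the fingers, y is the line along which they close (so a half turn about z gives the same grasp; the last joint's range is limited). The gripper opens to 88 mm and grips with 3 to 60 N. Pads are 18 mm wide; open, the fingers measure 123 mm over their backs; the gripper's body (75 mm by 187 mm) begins 45 mm behind the grasp point.
Start: joints at [-76.158, 30.733, -0.252, 88.115, 0.149, 61.152, -4.079], TCP at [0.197, 0.619, 0.261] pointing down, gripper open.
Joint ranges: [-154.64, 154.64], [-21.42, 123.67], [-72.66, 72.17], [13.99, 137.28], [-74.86, 254.86], [10.95, 109.41], [-158.01, 158.01]. Speed limits (degrees/s): [136.94, 136.94, 180, 180, 180, 180, 180].

INTERFACE

Orientations are given as a 3x3 rotation matrix whose columns are the frame's x, y, z axes.
In Python, from cell import telemetry, viewer, ticket gives the robot as it stands.
- The arm moves only by the shell command python3 -m jog 'ROWS'. ROWS is JSON, a list of rows, each a list of 5 numbers: the shift along the tool's x, y, z as a fraction of full scale, then the turn about the tool's z as a fraction of full scale, then the finger opening in mm, from 0 to 88.1. In form: [[tx, ty, tz, spin, gripper], ...]. A call has 1 to 8 rows; each row shifts and turns the commanded pose from where the row before left it, along the tool's axes as they then stand; what a row does not reach is not made up. Full scale, the value 1, is 25 mm for a shift and 4 degrees for a turn. A row lasts 1/8 s, in which the tool goes at most 62.5 mm and 10.7 degrees, less where a joint would pass 70% of its speed; a pose out of reach is approached as far as the arm can. A call with a number of a shift or a turn outside -1 to 1 is refused whole. A call with a gripper value outside its range is refused whole. The fingers move at their own pace and stop on an object; the grip force is fixed at half the most. Time passes only in rows, so rows that do not move let the fingers close. It gives the time, the measured TCP pose, the force, the opening and the grip force at its end, in the units of the state.
- telemetry.get_obs(): the state, without advancing time (a new reading comes with each control period).
- viewer.camera(name): name is "side" or "top"; returns the picture (420x560x3 uint8, red, green, blue); there is no depth.
- viewer.camera_info(name): a dict with "fovy" (degrees; the focal length in pixels is half the picture's height over the tangent of half this angle, whatever the lens; pixels are square), "cx", "cy" (the principal point, pixels), "camera_from_world" (4x4, takes a point from world to camera coordinates). Camera axes: x right, y up, looking along -z (the intrinsics and any distortion apply to the point x, -y, -z); pixel columns grow to the right and rows downward; lengths in m; the calibration is good to about 2 mm. A picture is of the moment at which its call begins. camera_info takes no time and is no camera call.
- ticket.sign_off(): hands the job in; it is judged then, once.
The state is a dict: "time": time; "qpos": joint angles; "qvel": joint speeds; "joint_efforts": joint torques, N m; "position": TCP position; "orientation": TCP orientation; "force": force on the tool from outside, world axes, zero at the start; "wrist_torque": the same for the moment, N m; "gripper_width": finger opening in m; "finger_force": force on a finger pad.
Only numpy, scipy, OpenCV 4.12 (cv2) and the standard library are available. Lean on these libraries where they do the work, as an engineer would, in place of code of your own. Each camera call takes 0.05 s, during which the arm holds its last target. There are 200 camera calls.

TASK

At the jeweller's bench, push the sprung feed slide of the clamp press (the one with the upright tab) fully home, so that the brass blank ends in the nest under the arm, and let the slide spring back out. Then press the arm's palm pad down until the arm is level, so that its foot clamps the blank, and keep holding it there: the program finishes while you hold the arm level, not letting go. Leave the mug, glue stick and parts case alone.

Things in the scene. Friction and masses are not known exactly. Their poses are not given: they have to be found in the camera images.
- clamp_press: fixed grey press, origin on the bench below the nest centre, z up. The arm with the palm pad reaches to own -x, the feed slide sticks out to own -y. Base plate own x -70..130, y -190..50 mm, 12 mm thick. Bed along own y, 64 mm wide, top 30 mm above the bench, with a 32 mm wide channel (walls 6 mm high) that ends in a stop. Hinge cheeks at own x 90 mm, 72 mm high
- nest (a point): the nest: point on the bed (30 mm above the bench) where the centre of the blank's underside is when the blank lies against the stop
- feed_slide (a joint): travel of the feed slide in m: 0 = out at rest, 0.060 = fully home (hard stop). It moves along the press's own +y. A spring pushes it back out, 2.4 N at rest to about 7.5 N fully home. Its flat blade (28 mm wide, 6 mm thick) shoves the blank along the channel; when released it slides back out and the blank stays
- feed_tab (a point): centre of the outer face (to own -y of the press) of the feed slide's upright steel tab; moves with the slide; 60 mm above the bench. Tab 44 mm wide (own x), 8 mm thick, from 33 to 81 mm above the bench. At rest 169 mm from the nest in own -y. Under and behind it the bed's top is 30 mm above the bench and ends 16 mm behind this face
- blank: round brass blank, 30 mm diameter, 6 mm thick, lying flat in the channel between slide and nest; origin at the centre of its underside
- press_arm (a joint): angle of the hinged arm in rad: 0 = at rest, raised 0.5 rad (29 degrees) above level; 0.5 = level; hard stop at 0.70. Grows as the pad end is pressed down. A spring raises it; with the blank clamped, holding the arm level takes about 7.5 N at the middle of the palm pad
- press_hinge (a point): the arm's hinge: on its axis (along the press's own y), 55 mm above the bench, at own x +90 mm of the press
- pad_top (a point): centre of the upper face of the flat black rubber palm pad at the arm's free end: 80 mm along the arm, 36 mm wide, 12 mm thick; own z is normal to that face, own -x points outward along the arm. With the arm level it lies 180 mm in the press's own -x from the hinge axis and 40 mm above it (95 mm above the bench); at rest about 81 mm higher and 41 mm nearer to the hinge
- press_foot: round-ended sprung foot (18 mm wide rubber ball on a steel rod) under the arm, 90 mm from the hinge; origin at its lowest point. It touches the blank in the nest about 0.13 rad before the arm is level, then yields on its own spring, pressing with about 5 N at level
- mug_of_files: white mug with files, 80 mm diameter, about 210 mm tall, origin at the underside centre; leave alone
- glue_stick: white glue stick, 30 mm diameter, 100 mm tall, origin at the underside centre; leave alone
- parts_case: flat black case 130 x 100 x 24 mm, origin at the underside centre; leave alone

How it is judged (in metres and radians):
On the way, in this order (a step that is already met when the one before it is completed fails the run):
1. the feed slide is pushed fully home and the blank is in the nest (value of joint feed_slide above 0.057 m and horizontal distance between blank and nest below 0.005 m), for 0.1 s.
2. the feed slide has sprung back out (value of joint feed_slide below 0.006 m), for 0.1 s.
At the end, for the whole second after the job is handed in: The robot is still pressing on the palm pad (more than 1.5 N) and holds the arm level within 0.07 rad (4 degrees, joint 0.43 to 0.57); the foot presses on the blank with more than 1.5 N; the blank lies flat in the nest, within 5 mm of its centre; the feed slide is back out (under 6 mm of travel) (value of joint press_arm between 0.43 and 0.57 rad and contact force between press_foot and blank above 1.5 N and contact force between any of the fingers, the arm and press_arm above 1.5 N and horizontal distance between blank and nest below 0.005 m and z of blank in the frame of nest below 0.003 m and value of joint feed_slide below 0.006 m); the arm keeps its last pose, push and grip.
It fails at once if a bystander (mug, glue stick or parts case) is moved by more than 20 mm (distance of any of mug_of_files, glue_stick, parts_case from where it was at the start of the episode above 0.02 m).
It also fails if it takes over 42 s, if anything falls off the work surface, if the arm or the gripper's body presses on something with over 40 N, if the wrist force passes 120 N, or if a joint passes its speed limit or range.

## Working session

There is one attempt and no reset: what is moved stays moved. The work goes in short steps, Python scripts to look and compute and a shell command to move; the robot and the scene stay as the last step left them, time stands still between calls to the robot, and variables do not carry over. Pictures are saved under pics/ and viewed, at most 10 in all, crops included, and the job is handed in when it is done.

```bash
mkdir -p pics; python3 - <<'E'
from cell import telemetry, viewer
import cv2
for n in("side","top"):
    cv2.imwrite(f"pics/{n}0.png",viewer.camera(n)[:,:,::-1]); print(n,viewer.camera_info(n))
o=telemetry.get_obs();print(o["time"],o["position"],o["orientation"],o["force"])
E
```

```text
side {'fovy': 57.970696238361086, 'cx': 281.3870537924014, 'cy': 205.5270413576571, 'camera_from_world': array([[-0.99757294, -0.06738855, -0.01752177,  0.58663329],
       [ 0.03501576, -0.70303326,  0.7102944 , -0.13801527],
       [-0.06018409,  0.70795694,  0.70368661, -1.15688803],
       [ 0.        ,  0.        ,  0.        ,  1.        ]])}
top {'fovy': 50.11188984185306, 'cx': 271.3129592594619, 'cy': 206.49377983320446, 'camera_from_world': array([[ 0.00676843, -0.99991803,  0.01086814, -0.01480999],
       [ 0.99839811,  0.00736786,  0.05609746, -0.5696378 ],
       [-0.05617293,  0.01047104,  0.99836614, -1.42755112],
       [ 0.        ,  0.        ,  0.        ,  1.        ]])}
0.1 [0.19680519 0.61899093 0.25997215] [[-9.53023628e-01  3.02895808e-01 -3.06504129e-04]
 [ 3.02895932e-01  9.53022578e-01 -1.42105824e-03]
 [-1.38327228e-04 -1.44714093e-03 -9.99998943e-01]] [-0.97936354 -0.19815657 -0.30291382]
```

View pics/top0.png

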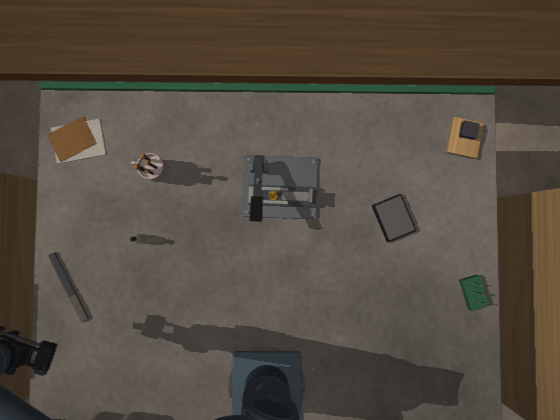

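View pics/side0.png

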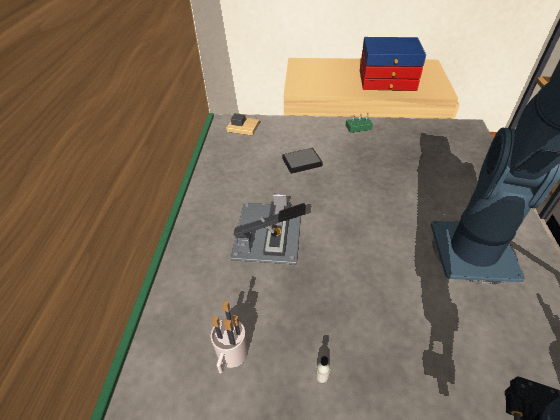

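Overview: in the top view the press is near (280,187), with its arm toward the robot and the slide tab to the right at about (312,195). The mug is at (150,166), the glue stick at (135,239) and the case at (394,218). Next I enlarge the press.

```bash
python3 - <<'E'
import cv2
a=cv2.imread("pics/top0.png")[145:230,230:345]; b=cv2.imread("pics/side0.png")[185:275,220:325]
f=lambda i,s:cv2.convertScaleAbs(cv2.resize(i,None,fx=s,fy=s,interpolation=cv2.INTER_CUBIC),alpha=1.5,beta=15)
cv2.imwrite("pics/topc.png",f(a,6.9)); cv2.imwrite("pics/sidec.png",f(b,6.5))
E
```

```text
(no output)
```

View pics/topc.png

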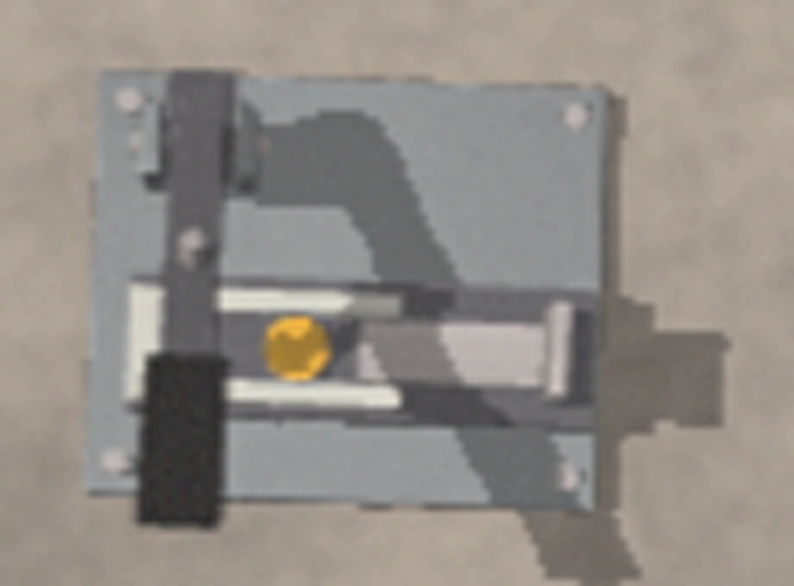

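View pics/sidec.png

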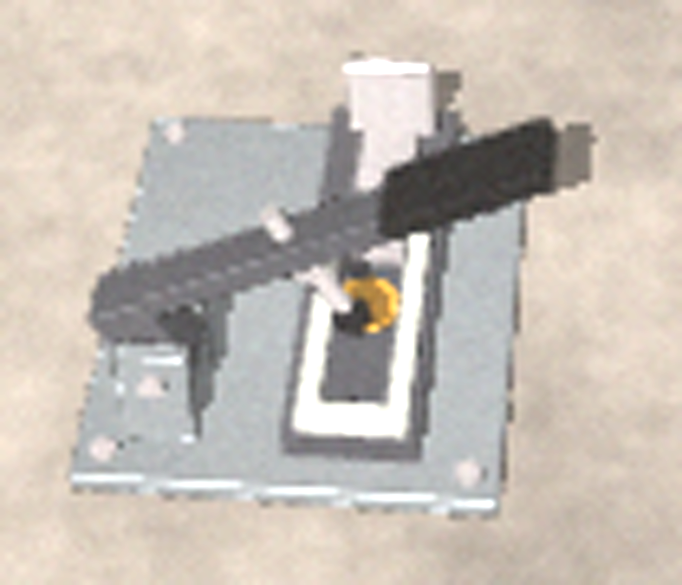

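Top crop: plate corners at (101,73), (603,88), (594,507) and (85,492), and tab top corners at (573,302) and (568,397). Side crop: plate corners at (75,475), (500,497) and (155,120), and tab top corners at (344,63) and (434,66).

```bash
cat > h.py <<'E'
import numpy as np, cv2
from cell import viewer,telemetry
from scipy.optimize import least_squares
I={n:viewer.camera_info(n) for n in("side","top")}
def proj(n,P,k=0.):
    c=I[n]; f=210/np.tan(np.radians(c["fovy"]/2)); P=np.atleast_2d(P)
    q=P@c["camera_from_world"][:3,:3].T+c["camera_from_world"][:3,3]
    u=np.c_[q[:,0],-q[:,1]]/-q[:,2:]; u=u*(1+k*(u**2).sum(1,keepdims=True))
    return u*f+[c["cx"],c["cy"]]
def world(o,p): # p=x,y,yaw
    c,s=np.cos(p[2]),np.sin(p[2]); o=np.atleast_2d(o)
    return np.c_[p[0]+c*o[:,0]-s*o[:,1],p[1]+s*o[:,0]+c*o[:,1],o[:,2]]
E
python3 - <<'E'
from h import *
ot=np.array([[130,50,12],[130,-190,12],[-70,-190,12],[-70,50,12],[22,-169,81],[-22,-169,81]])/1e3
pt=np.array([[101,73],[603,88],[594,507],[85,492],[573,302],[568,397]])/6.9+[229.6,144.6]
os=np.array([[130,50,12],[-70,50,12],[130,-190,12],[22,-169,81],[-22,-169,81]])/1e3
ps=np.array([[75,475],[500,497],[155,120],[344,63],[434,66]])/6.5+[219.6,184.6]
for use in("top","side","both","bothk"):
    def r(p):
        a=proj("top",world(ot,p),p[3] if use=="bothk" else 0)-pt; b=proj("side",world(os,p),p[4] if use=="bothk" else 0)-ps
        return np.r_[a.ravel()*(use!="side"),b.ravel()*(use!="top")]
    s=least_squares(r,[.6,0,0,0,0]); p=s.x
    print(use,p.round(4),np.abs(s.fun).max().round(2),np.sqrt(np.mean(s.fun**2)).round(2))
    print(s.fun.round(1)) if use[0]=="b" else 0
print("nest",world([0,0,.03],p),"tab",world([0,-.169,.06],p),"pad level",world([-.09,0,.095],p))
c=s=0
E
```

```text
top [ 0.6063  0.0331 -0.0242  0.      0.    ] 0.61 0.31
side [ 0.6048  0.0297 -0.0177  0.      0.    ] 1.03 0.43
both [ 0.6055  0.032  -0.0216  0.      0.    ] 1.72 0.62
[-0.3 -0.2  0.8 -0.2  0.8  0.7  0.   0.7  0.2 -0.3  0.5  0.2 -1.   1.
  0.2  1.7 -0.5 -0.2  0.3 -0.4 -0.1 -0.2]
bothk [ 0.6063  0.0325 -0.0223 -0.6033 -0.743 ] 0.81 0.31
[-0.2  0.1  0.1  0.3  0.3  0.4 -0.1  0.4 -0.3 -0.4  0.2 -0.   0.2 -0.4
 -0.3  0.8 -0.4 -0.1  0.1 -0.3 -0.3 -0.1]
nest [[0.60631981 0.03248741 0.03      ]] tab [[ 0.60255167 -0.13647057  0.06      ]] pad level [[0.51634219 0.03449411 0.095     ]]
```

```bash
cat >> h.py <<'E'
PR=[.6063,.0325,-.0223]
def st(target=None):
    o=telemetry.get_obs(); R=np.array(o["orientation"]); p=np.array(o["position"])
    print("t",o["time"],"pos",p.round(4),"xang",np.degrees(np.arctan2(R[1,0],R[0,0])).round(2),"F",np.round(o["force"],1))
    if target is not None: print("rows (25mm) tool xyz:",(R.T@(np.array(target)-p)/.025).round(2))
E
python3 -m jog '[[0,0,-0.2,1,0],[0,0,-0.2,1,0],[0,0,-0.2,1,0],[0,0,-0.2,1,0],[0,0,-0.2,1,0],[0,0,-0.2,1,0],[0,0,-0.2,1,0],[0,0,-0.2,1,0]]'
python3 -m jog '[[0,0,0,1,0],[0,0,0,1,0],[0,0,0,1,0],[0,0,0,1,0],[0,0,0,1,0],[0,0,0,1,0],[0,0,0,1,0],[0,0,0,1,0]]'
python3 -m jog '[[0,0,0,1,0],[0,0,0,1,0],[0,0,0,0.43,0],[0,0,0,0,0]]'
python3 -c "
from h import *
st([.602,-.19,.30])"
```

```text
time: 1.1
position: [0.1968, 0.6192, 0.3004]
orientation: [[-0.646, 0.763, -0.0], [0.763, 0.646, -0.001], [-0.001, -0.001, -1.0]]
force: [-0.5, 0.4, 0.2]
gripper_width: 0.0101
finger_force: 0.0
time: 2.1
position: [0.1968, 0.6192, 0.3002]
orientation: [[-0.143, 0.99, -0.0], [0.99, 0.143, -0.001], [-0.001, -0.0, -1.0]]
force: [0.3, 0.0, 0.8]
gripper_width: 0.0005
finger_force: 0.0
time: 2.6
position: [0.1968, 0.6193, 0.3005]
orientation: [[0.023, 1.0, -0.0], [1.0, -0.023, -0.001], [-0.001, -0.0, -1.0]]
force: [0.4, 0.4, -0.1]
gripper_width: 0.0004
finger_force: 0.0
t 2.6 pos [0.1968 0.6193 0.3005] xang 88.69 F [ 0.4  0.4 -0.1]
rows (25mm) tool xyz: [-3.199e+01  1.694e+01  3.000e-02]
```

```bash
for i in 1; do
python3 -m jog '[[-1,0.53,0,0,0],[-1,0.53,0,0,0],[-1,0.53,0,0,0],[-1,0.53,0,0,0],[-1,0.53,0,0,0],[-1,0.53,0,0,0],[-1,0.53,0,0,0],[-1,0.53,0,0,0]]' | sed -n 1,2p
python3 -m jog '[[-1,0.53,0,0,0],[-1,0.53,0,0,0],[-1,0.53,0,0,0],[-1,0.53,0,0,0],[-1,0.53,0,0,0],[-1,0.53,0,0,0],[-1,0.53,0,0,0],[-1,0.53,0,0,0]]' | sed -n 1,2p
python3 -m jog '[[-1,0.53,0,0,0],[-1,0.53,0,0,0],[-1,0.53,0,0,0],[-1,0.53,0,0,0],[-1,0.53,0,0,0],[-1,0.53,0,0,0],[-1,0.53,0,0,0],[-1,0.53,0,0,0]]' | sed -n 1,2p
python3 -m jog '[[-1,0.53,0,0,0],[-1,0.53,0,0,0],[-1,0.53,0,0,0],[-1,0.53,0,0,0],[-1,0.53,0,0,0],[-1,0.53,0,0,0],[-1,0.53,0,0,0],[-1,0.53,0,0,0]]' | sed -n 1,2p
done
python3 -c "
from h import *
st([.6022,-.175,.068])"
```

```text
time: 3.6
position: [0.2986, 0.4161, 0.3008]
time: 4.6
position: [0.3998, 0.2137, 0.3009]
time: 5.6
position: [0.501, 0.0113, 0.3008]
time: 6.6
position: [0.6023, -0.1911, 0.3006]
t 6.6 pos [ 0.6023 -0.1911  0.3006] xang 88.72 F [0.4 0.  0.3]
rows (25mm) tool xyz: [ 0.64 -0.02  9.31]
```

```bash

python3 -m jog '[[0,0,1,0,0],[0,0,1,0,0],[0,0,1,0,0],[0,0,1,0,0],[0,0,1,0,0],[0,0,1,0,0],[0,0,1,0,0],[0,0,1,0,0]]' | sed -n 1,2p
python3 -m jog '[[0,0,1,0,0],[0.2,0,0.3,0,0],[0.5,0,0,0,0],[0.5,0,0,0,0],[0,0,0,0,0]]'
python3 -c "
from h import *
import cv2
st([.6022,-.0765,.068])
i=viewer.camera('side')[150:300,180:360,::-1]
cv2.imwrite('pics/s1.png',cv2.convertScaleAbs(cv2.resize(i,None,fx=4,fy=4,interpolation=2),alpha=1.4,beta=10))"
```

```text
time: 7.6
position: [0.602, -0.1902, 0.0998]
time: 8.22
position: [0.6035, -0.1581, 0.069]
orientation: [[0.021, 1.0, 0.001], [1.0, -0.021, 0.001], [0.001, 0.001, -1.0]]
force: [0.3, -0.7, 0.5]
gripper_width: 0.0004
finger_force: 0.0
t 8.225 pos [ 0.6035 -0.1581  0.069 ] xang 88.82 F [ 0.3 -0.7  0.5]
rows (25mm) tool xyz: [ 3.26 -0.12  0.04]
```

View pics/s1.png

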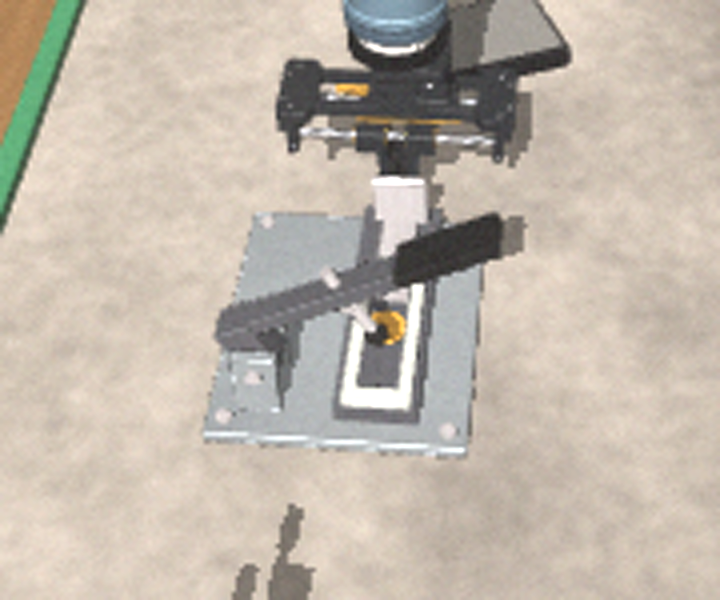

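The closed fingers stand just behind the tab (tab top at (398,183), fingers at (400,160)). The foot is clear of the blank. Pushing now.

```bash

python3 -m jog '[[0.3,-0.02,0,0,0],[0.3,-0.02,0,0,0],[0.3,-0.02,0,0,0],[0.3,-0.02,0,0,0],[0.3,-0.02,0,0,0],[0.3,-0.02,0,0,0],[0.3,-0.02,0,0,0],[0.3,0,0,0,0]]' 
python3 -m jog '[[0.2,0,0,0,0],[0.15,0,0,0,0],[0,0,0,0,0]]'
```

```text
time: 9.28
position: [0.6016, -0.102, 0.0688]
orientation: [[0.025, 1.0, 0.003], [1.0, -0.025, -0.003], [-0.003, 0.003, -1.0]]
force: [4.0, -7.3, -0.9]
gripper_width: 0.0005
finger_force: 3.5
time: 9.65
position: [0.6019, -0.0931, 0.0689]
orientation: [[0.025, 1.0, 0.003], [1.0, -0.025, -0.003], [-0.003, 0.003, -1.0]]
force: [2.4, -6.3, -0.4]
gripper_width: 0.0005
finger_force: 3.2
```

```bash

python3 -m jog '[[0.16,0,0,0,0],[0.12,0,0,0,0],[0,0,0,0,0]]' | sed -n 1,4p
python3 -m jog '[[0.12,0,0,0,0],[0.12,0,0,0,0],[0,0,0,0,0]]' | sed -n 1,4p
```

```text
time: 10.02
position: [0.6019, -0.0871, 0.0689]
orientation: [[0.025, 1.0, 0.003], [1.0, -0.025, -0.004], [-0.004, 0.003, -1.0]]
force: [3.7, -7.5, -1.2]
time: 10.4
position: [0.6019, -0.0869, 0.069]
orientation: [[0.029, 1.0, 0.005], [1.0, -0.029, -0.011], [-0.011, 0.005, -1.0]]
force: [4.2, -19.1, -6.5]
```

Hard stop reached (the force jumped and y stopped at -0.087). I back off and check the blank.

```bash

python3 -m jog '[[0,0,0,0,0],[-0.3,0,0,0,0],[-0.4,0,0,0,0],[-0.5,0,0,0,0],[-0.5,0,0,0,0],[-0.5,0,0,0,0],[-0.5,0,0,0,0],[-0.5,0,0,0,0]]' | sed -n 1,4p
python3 -m jog '[[-0.5,0,0,0,0],[-0.3,0,0,0,0],[0,0,0,0,0]]' | sed -n 1,4p
python3 -c "
from h import *
st([.6022,-.175,.30])
print(proj('side',world([0,0,.036],PR),-.74))
i=viewer.camera('side')[150:300,180:360,::-1]
cv2.imwrite('pics/s2.png',cv2.convertScaleAbs(cv2.resize(i,None,fx=4,fy=4,interpolation=2),alpha=1.4,beta=10))"
```

```text
time: 11.4
position: [0.5985, -0.1581, 0.0678]
orientation: [[0.023, 1.0, -0.002], [1.0, -0.023, 0.002], [0.002, -0.002, -1.0]]
force: [0.1, 0.4, -0.6]
time: 11.78
position: [0.5985, -0.1791, 0.0682]
orientation: [[0.025, 1.0, -0.0], [1.0, -0.025, -0.0], [-0.0, -0.0, -1.0]]
force: [-0.1, 1.3, -0.9]
t 11.775 pos [ 0.5985 -0.1791  0.0682] xang 88.6 F [-0.1  1.3 -0.9]
rows (25mm) tool xyz: [ 0.17  0.14 -9.27]
[[274.48223909 243.0023825 ]]
```

View pics/s2.png

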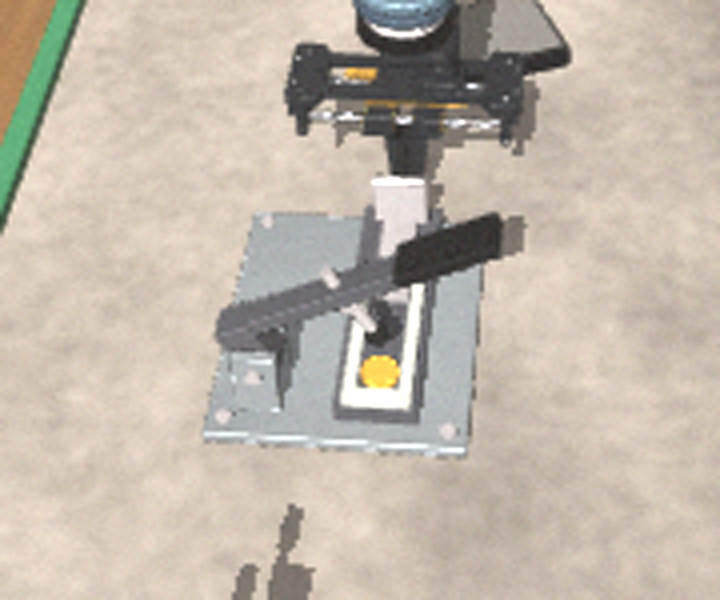

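The blank (380,371), full-frame (275,243), lies on the predicted nest (274.5,243). The slide is back out with its tab at (398,183). Next I go up and over the palm pad.

```bash

python3 -m jog '[[0,0,-1,0,0],[0,0,-1,0,0],[0,0,-1,0,0],[0,0,-1,0,0],[0,0,-1,0,0],[0,0,-1,0,0],[0,0,-1,0,0],[0,0,-1,0,0]]' | sed -n 1,2p
python3 -m jog '[[1,-0.2,0,0,0],[1,-0.2,0,0,0],[1,-0.2,0,0,0],[1,-0.2,0,0,0],[1,-0.3,0,0,0],[1,-0.3,0,0,0],[1,-0.3,0,0,0],[1,-0.3,0,0,0]]' | sed -n 1,2p
python3 -c "
from h import *
st(world([-.060,0,.235],PR)[0])"
```

```text
time: 12.82
position: [0.5987, -0.1775, 0.269]
time: 13.82
position: [0.5529, 0.0243, 0.2682]
t 13.825 pos [0.5529 0.0243 0.2682] xang 88.71 F [-0.2  0.5  0.4]
rows (25mm) tool xyz: [ 0.38 -0.27  1.33]
```

```bash

python3 -m jog '[[0.38,-0.27,0.5,0,0],[0,0,0.5,0,0],[0,0,0.35,0,0],[0,0,0.3,0,0],[0,0,0.3,0,0],[0,0,0.3,0,0],[0,0,0,0,0]]'
python3 -c "
from h import *
st(world([-.088,0,.117],PR)[0])"
```

```text
time: 14.7
position: [0.5466, 0.0322, 0.2114]
orientation: [[0.024, 1.0, -0.001], [1.0, -0.024, -0.0], [-0.0, -0.001, -1.0]]
force: [-0.1, -0.5, 0.0]
gripper_width: 0.0005
finger_force: 0.0
t 14.7 pos [0.5466 0.0322 0.2114] xang 88.64 F [-0.1 -0.5  0. ]
rows (25mm) tool xyz: [ 0.07 -1.13  3.78]
```

```bash

python3 -m jog '[[0.07,-0.1,0.3,0,0],[0,-0.1,0.3,0,0],[0,-0.1,0.3,0,0],[0,-0.1,0.3,0,0],[0,-0.1,0.3,0,0],[0,-0.1,0.3,0,0],[0,-0.1,0.3,0,0],[0,0,0,0,0]]'
python3 -c "
from h import *
st(world([-.088,0,.117],PR)[0])"
```

```text
time: 15.7
position: [0.5291, 0.0344, 0.159]
orientation: [[0.024, 1.0, -0.001], [1.0, -0.024, -0.0], [-0.0, -0.001, -1.0]]
force: [-1.8, 0.0, 4.8]
gripper_width: 0.0003
finger_force: 2.0
t 15.7 pos [0.5291 0.0344 0.159 ] xang 88.65 F [-1.8  0.   4.8]
rows (25mm) tool xyz: [-0.01 -0.43  1.68]
```

Contact is made (4.8 N), with the arm following. Continuing to level.

```bash

python3 -m jog '[[0,-0.1,0.3,0,0],[0,-0.1,0.3,0,0],[0,-0.1,0.3,0,0],[0,-0.05,0.3,0,0],[0,-0.05,0.3,0,0],[0,0,0.2,0,0],[0,0,0,0,0],[0,0,0,0,0]]'
python3 -c "
from h import *
st(world([-.088,0,.117],PR)[0])"
```

```text
time: 16.7
position: [0.5174, 0.0347, 0.1168]
orientation: [[0.024, 1.0, -0.005], [1.0, -0.024, 0.001], [0.001, -0.005, -1.0]]
force: [-8.6, 0.4, 10.1]
gripper_width: 0.0001
finger_force: 5.1
t 16.7 pos [0.5174 0.0347 0.1168] xang 88.65 F [-8.6  0.4 10.1]
rows (25mm) tool xyz: [-0.01  0.04 -0.01]
```

```bash

python3 -m jog '[[0,-0.1,0,0,0],[0,0,0,0,0],[0,0,0,0,0],[0,0,0,0,0]]'
python3 -c "
from h import *
st(world([-.088,0,.117],PR)[0])
i=viewer.camera('side')[150:300,180:360,::-1]
cv2.imwrite('pics/s3.png',cv2.convertScaleAbs(cv2.resize(i,None,fx=4,fy=4,interpolation=2),alpha=1.4,beta=10))
print((proj('side',world([[-.13,.018,.095],[-.05,.018,.095],[-.13,.018,.083],[0,-.169,.081],[0,0,.036]],PR),-.74)-[180,150])*4)"
```

```text
time: 17.2
position: [0.5174, 0.0348, 0.1175]
orientation: [[0.024, 1.0, 0.001], [1.0, -0.024, 0.0], [0.0, 0.001, -1.0]]
force: [-2.2, 0.7, 8.4]
gripper_width: 0.0001
finger_force: 4.2
t 17.2 pos [0.5174 0.0348 0.1175] xang 88.65 F [-2.2  0.7  8.4]
rows (25mm) tool xyz: [-0.01  0.04  0.02]
[[552.11784641 348.71122111]
 [441.80594196 343.29134974]
 [551.14485528 359.3283867 ]
 [397.36242417 177.17979773]
 [377.92895634 372.00953001]]
```

View pics/s3.png

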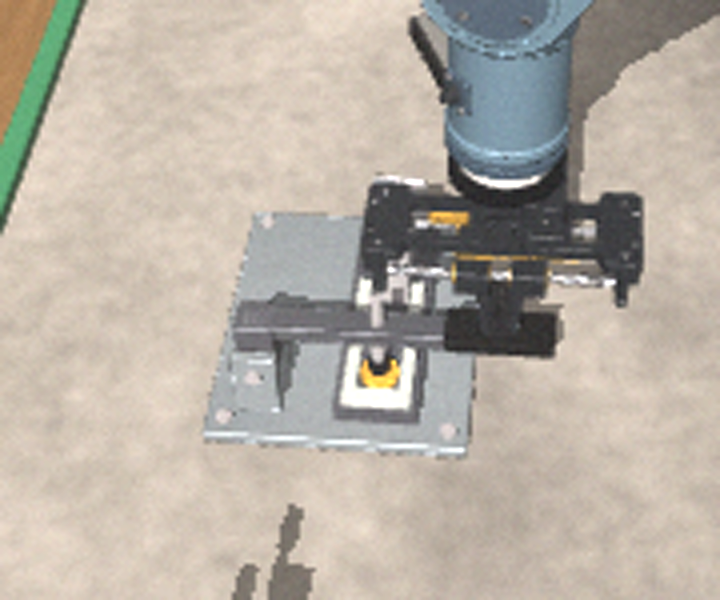

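The arm is level: the pad's lower edge runs (445,350)–(556,355), close to the predicted level pad. The foot stands on the blank at (380,372), and 8.4 N matches the expected holding force. Handing in.

```bash
python3 -c "
from cell import ticket
print(ticket.sign_off())"
```

```text
the job is handed in; nothing more can be done
None
```

I handed the job in at about 17 s with the arm held level at about 8.4 N on the palm pad, the foot on the blank in the nest, and the slide sprung back out; sign-off returned no verdict.

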